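Draw the vernier and show its dovetail to the microscope

TASK

The barometer's vernier has been running stiff: lift the brass T-shaped setting block out of the slide in front of it and put it back flat in its own empty cell in the rack, then slide the vernier out through the open end of its dovetail by its finger-piece. Hold it up to the inspection microscope with the flat underside of its dovetail facing the lens, square to it, centred, 45 mm from the glass and with its length level, and finish there, still holding it motionless in the air. Do not touch the microscope or its stand, do not drop the vernier, and leave everything else where it lies.

Things in the scene. Friction and masses are not known exactly. Their poses are not given: they have to be found in the camera images.
- housing: Mahogany barometer scale housing lying on its back, fixed, 124 mm wide (x), 390 mm long (y), round hood and brass finial at its -y end. Origin: centre of its underside on the table. A brass dovetail slide runs along y; its rails overhang, so the vernier can leave only lengthwise through the open end at y = +130 mm (closed at -108 mm). Nothing of it stands higher than the rails, 44 mm.
- slide_end (a point): Centre of the slide's flat bed at the open end of the housing, 32 mm above the table; y points out of the open end, z up. The two rails beside the bed are 12 mm high, with a 14 mm wide notch cut across both, 28 to 42 mm back from this end.
- vernier_sole (a point): Vernier, loose, about 260 g: centre of its flat underside. Brass dovetail foot 70 mm long (y, along the slide), 34 mm wide below, 18 above, 14 high; on it a silvered face plate 34 x 72 x 4 mm, top 18 mm above the sole; on that a finger-piece. Play in the slide: 2 mm to each side, 3 mm up. Starts 12 to 60 mm behind the setting block. z points from sole to finger-piece.
- vernier_tab (a point): Centre of the vernier's finger-piece, 31 mm above the sole: a flat-sided upright brass tab 12 mm thick along y (pinch it here), 26 mm wide along x, 26 mm high (18 to 44 mm above the sole). Same axes as the sole.
- block_middle_mid (a point): Centre of the setting block in the slide, loose, about 140 g, 22 mm above its underside. Brass, T-shaped in plan, 40 mm long (y), 12 high: cross-bar 52 x 10 mm at its +y end in the rails' notches, nose 18 mm wide towards the vernier (-y). On its centre a tab 24 mm wide (x), 12 mm thick along y (pinch it here), from 12 to 44 mm above the underside. Lifts straight up.
- cell_middle_floor (a point): The block's own cell, the only empty one of three wooden cells in a row (along x, 73 mm apart; its place varies) on a rack: centre of the pocket's floor, 12 mm above the table, z up. Pocket 60 mm (x) by 48 mm (y), 12 mm deep: 4 mm of play all round when the block's y lies along the cell's y, either way round. Outer size 70 x 70 mm.
- block_short: Bystander: the 28 mm setting block, same shape and height with its tab, lying in its cell.
- block_long: Bystander: the 52 mm setting block, same shape and height with its tab, lying in its cell.
- stand: Stand with the inspection microscope: fixed round foot 110 mm across, pillar 205 mm high on the side away from the robot; origin on the table, -x is the side the lens looks to. The microscope's barrel (34 mm diameter, 105 mm long) slopes up towards the robot, 35 degrees from vertical, at a height that varies by 50 mm.
- lens (a point): Centre of the microscope's front glass. z points out of the lens along the optical axis, up and towards the robot's side, 35 degrees from vertical; y is level; x points up and away.
- focus (a point): The point in focus: on the optical axis 45 mm in front of the glass, same axes as lens. The vernier's sole centre belongs here, with the vernier's z along this z and its y along this y (either way round).
- bell_jar: Bystander: glass bell jar with a knob on a wooden plinth 136 mm in diameter, 180 mm high over all; origin at the centre of its underside.
- pocket_barometer: Bystander: round pocket barometer in a nickel case, 50 mm in diameter, 16 mm thick, lying on its back.
- magnet: Bystander: horseshoe magnet painted red with its steel keeper, lying flat, about 110 x 86 x 14 mm.
- sight_vane: Bystander: slotted bronze sight vane lying flat, about 165 x 30 x 12 mm.
Not all that is in view belongs to the job. Leave any black or pink look-alike of the part that bears vernier_sole alone.

How it is judged:
On the way, in this order (a step that is already met when the one before it is completed fails the run):
1. the setting block lies flat and let go in its own cell while the vernier is still in the slide (x of block_middle_mid in the frame of cell_middle_floor between -0.007 and 0.007 m and y of block_middle_mid in the frame of cell_middle_floor between -0.007 and 0.007 m and z of block_middle_mid in the frame of cell_middle_floor between 0.018 and 0.026 m and angle between block_middle_mid's own z axis and vertical below 0.08 rad and angle between the y axis of block_middle_mid and the y axis of cell_middle_floor, either way round below 0.25 rad and contact force between block_middle and the fingers below 0.1 N and y of vernier_sole in the frame of slide_end below -0.03 m), for 0.2 s.
2. the vernier comes out lengthwise through the open end of the slide (y of vernier_sole in the frame of slide_end between 0.022 and 0.3 m and x of vernier_sole in the frame of slide_end between -0.03 and 0.03 m and z of vernier_sole in the frame of slide_end between -0.01 and 0.02 m).
At the end, for the whole second after the job is handed in: Gripper alone holds the vernier still: sole centre within 8 mm, along each lens axis, of the point 45 mm before the lens; sole facing it, square within 0.17 rad; length level within 0.17 rad; setting block flat, let go, within 7 mm of its own cell's middle and 0.25 rad of its line (x of vernier_sole in the frame of focus between -0.008 and 0.008 m and y of vernier_sole in the frame of focus between -0.008 and 0.008 m and z of vernier_sole in the frame of focus between -0.008 and 0.008 m and z of vernier_tab in the frame of focus above 0.015 m and angle between the z axis of vernier_sole and the z axis of focus, either way round below 0.17 rad and angle between the y axis of vernier_sole and the y axis of focus, either way round below 0.17 rad and contact force between vernier and the fingers above 1 N and contact force between vernier and housing below 0.1 N and contact force between vernier and stand below 0.1 N and linear speed of vernier below 0.02 m/s and angular speed of vernier below 0.15 rad/s and x of block_middle_mid in the frame of cell_middle_floor between -0.007 and 0.007 m and y of block_middle_mid in the frame of cell_middle_floor between -0.007 and 0.007 m and z of block_middle_mid in the frame of cell_middle_floor between 0.018 and 0.026 m and angle between block_middle_mid's own z axis and vertical below 0.08 rad and angle between the y axis of block_middle_mid and the y axis of cell_middle_floor, either way round below 0.25 rad and contact force between block_middle and the fingers below 0.1 N); the arm keeps its last pose, push and grip.
It fails at once if the microscope or its stand is touched (contact force between stand and anything else above 1 N).
It fails at once if the vernier is dropped (height (world z) of vernier_sole below 0.02 m).
It fails at once if another object is moved by more than 20 mm (distance of any of bell_jar, pocket_barometer, magnet, sight_vane, block_short, block_long from where it was at the start of the episode above 0.02 m).
It also fails if it takes over 66 s, if anything falls off the work surface, if the arm or the gripper's body presses on something with over 40 N, if the wrist force passes 120 N, or if a joint passes its speed limit or range.

ROBOT

A 7-joint arm with a two-finger parallel gripper is mounted at the origin on the work surface. World frame = base frame: x ahead of the robot, y to its left, z up, the work surface at z = 0. Lengths are in m, angles in rad, forces in N, time in s.
With the tool pointing down it reaches from about 0.4 to 0.925 m from the base axis. Payload 4.1 kg.
Tool frame: the origin (TCP) lies at the very end of the fingers, on their centre line; the grasp point (between the pads) lies 19 mm behind it; z points along the fingers, y is the line along which they close (so a half turn about z gives the same grasp; the last joint's range is limited). The gripper opens to 85 mm and grips with 20 to 120 N. Pads are 22 mm wide; open, the fingers measure 114 mm over their backs; the gripper's body (76 mm by 85 mm) begins 54 mm behind the grasp point. The pads swing forward as they close: fully open they stand 13 mm farther back than shut.
Start: joints at [-1.289, 0.398, 0.045, 1.537, -0.019, 1.207, -0.051], TCP at [0.242, 0.603, 0.231] pointing down, gripper open.
Joint ranges: [-2.82, 2.82], [-0.49, 2.23], [-1.37, 1.46], [0, 2.46], [-1.36, 4.5], [0.23, 2], [-2.94, 2.94]. Speed limits (rad/s): [2.57, 2.57, 3.14, 3.14, 3.14, 3.14, 3.14].

INTERFACE

Orientations are given as a rotation vector (axis times angle).
In Python, from cell import observe, cams, close_job gives the robot as it stands. The module is installed in compiled form; this text tells all that it offers.
- The arm moves only by the shell command python3 -m pendant 'ROWS' [OPENING]. ROWS is JSON, one flat list of numbers, 6 for each row, row after row: the shift along the tool's x, y, z in mm, then the turn, a rotation vector about the tool's x, y, z in rad. In form: [dx, dy, dz, wx, wy, wz, dx, dy, dz, wx, wy, wz, ...]. A call has 1 to 12 rows; each row shifts and turns the commanded pose from where the row before left it, along the tool's axes as they then stand; what a row does not reach is not made up. A row lasts 1/10 s, in which the tool goes at most 50 mm and 8.59 degrees, less where a joint would pass 70% of its speed; a pose out of reach is approached as far as the arm can. A call is refused whole if a number of a shift passes 50 or a number of a turn 0.15, either way. A call with a gripper value outside its range is refused whole. OPENING is the opening, from 0 (shut) to 1 (fully open), set as the call begins (- or left out, the last holds). The fingers move at their own pace and stop on an object; the grip force is fixed at half the most. Time passes only in rows, so rows that do not move let the fingers close. It gives the time, the measured TCP pose, the force, the opening and the grip force at its end, in the units of the state.
- observe(): the state, without advancing time (a new reading comes with each control period).
- cams.camera(name): name is "side" or "top" or "wrist"; returns (picture, depth): 480x640x3 uint8, red, green, blue; 480x640 float32, m along the optical axis (not along the pixel's ray), 0 where there is no reading.
- cams.camera_model(name): a dict with "K" (3x3 intrinsics, pixels), "R" (3x3) and "t" (3): a world point X has camera coordinates R X + t. Camera axes: x right, y down, z forward; pixel columns grow to the right and rows downward; lengths in m; the calibration is good to about 2 mm. A picture is of the moment at which its call begins: read the wrist's pose just before it. camera_model takes no time and is no camera call; for the wrist camera it gives the pose at the moment of the call.
- close_job(): hands the job in; it is judged then, once.
The state is a dict: "t": time; "joints": joint angles; "joint_velocities": joint speeds; "tau": joint torques, N m; "tool_pos": TCP position; "tcp_rot": TCP orientation; "wrist_force": force on the tool from outside, world axes, zero at the start; "ft_torque": the same for the moment, N m; "grip_width": finger opening in m; "grasp_force": force on a finger pad.
Only numpy, scipy, OpenCV 4.12 (cv2) and the standard library are available. Lean on these libraries where they do the work, as an engineer would, in place of code of your own. Each camera call takes 0.05 s, during which the arm holds its last target. There are 200 camera calls.

## Working session

There is one attempt and no reset: what is moved stays moved. The work goes in short steps, Python scripts to look and compute and a shell command to move; the robot and the scene stay as the last step left them, time stands still between calls to the robot, and variables do not carry over. Pictures are saved under pics/ and viewed, at most 14 in all, crops included, and the job is handed in when it is done.

```bash
mkdir -p pics; cat > h.py <<'E'
import numpy as np, cv2
from cell import observe, cams, close_job
from scipy.spatial.transform import Rotation as Ro
def snap(n,tag):
    m=cams.camera_model(n); p,d=cams.camera(n)
    cv2.imwrite(f'pics/{tag}.png',p[:,:,::-1]); np.savez(f'pics/{tag}.npz',p=p,d=d,**{k:np.array(m[k]) for k in 'KRt'})
def load(tag): return np.load(f'pics/{tag}.npz')
def cloud(z):
    d=z['d'];v,u=np.mgrid[:480,:640]
    K=z['K'];c=np.stack([(u-K[0,2])/K[0,0]*d,(v-K[1,2])/K[1,1]*d,d],-1)
    return (c-z['t'].ravel())@z['R']
E
python3 - <<'E'
from h import *
s=observe();print({k:np.round(v,3) for k,v in s.items()})
for n in('top','side'):
    snap(n,n+'0');z=load(n+'0');print(n,np.round(-z['R'].T@z['t'].ravel(),3),z['R'][2].round(2))
a=cv2.imread('pics/top0.png');b=cv2.imread('pics/side0.png')
E
```

```text
{'t': np.float64(0.0), 'joints': array([-1.289,  0.399,  0.045,  1.538, -0.019,  1.207, -0.051]), 'joint_velocities': array([-0.001, -0.001,  0.   ,  0.001,  0.   ,  0.002,  0.   ]), 'tau': array([-1.0000e-03, -4.7512e+01,  1.3640e+00, -2.5422e+01,  1.1000e-02,
        9.0000e-03,  0.0000e+00]), 'tool_pos': array([0.241, 0.603, 0.23 ]), 'tcp_rot': array([-5.940e-01, -3.085e+00,  3.000e-03]), 'wrist_force': array([-0.257,  0.228, -0.243]), 'ft_torque': array([-0.002, -0.005, -0.011]), 'grasp_force': np.float64(0.0), 'grip_width': np.float64(0.085)}
top [0.439 0.008 1.182] [ 0.08  0.01 -1.  ]
side [0.276 0.688 0.893] [ 0.23 -0.65 -0.73]
```

View pics/top0.png

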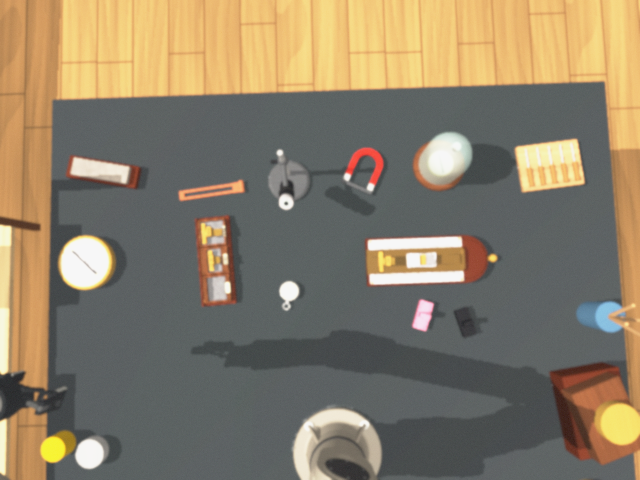

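View pics/side0.png

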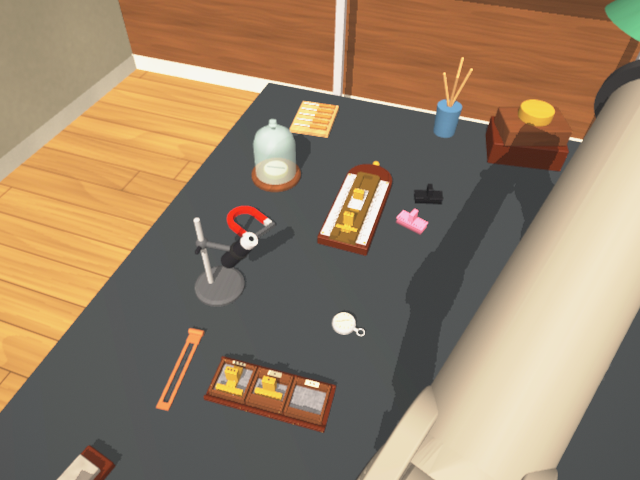

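Top: rack (215,260), with the empty cell at its lower end (218,288). Housing at (425,260), open end to the left, with the setting block at (385,260) and the silvered vernier at (422,260). Look-alikes are pink (423,315) and black (466,321). The brass one in the slide fits the description. Microscope glass is at about (286,202). Enlarging next.

```bash
python3 - <<'E'
from h import *
z=load('top0');P=cloud(z);a=cv2.imread('pics/top0.png')
c1=cv2.resize(a[225:295,355:505],(800,373),interpolation=cv2.INTER_CUBIC)
c2=cv2.resize(a[205:315,185:305][:,:],(240,220),interpolation=cv2.INTER_CUBIC)
c3=cv2.resize(a[140:220,255:335],(220,220),interpolation=cv2.INTER_CUBIC)
b=cv2.imread('pics/side0.png');c4=cv2.resize(b[220:280,205:275],(257,220),interpolation=cv2.INTER_CUBIC)
im=np.zeros((600,800,3),np.uint8);im[:373]=c1;im[375:595,:240]=c2;im[375:595,250:470]=c3;im[375:595,480:737]=c4
cv2.imwrite('pics/crop1.png',im)
for n,(u,v) in dict(lens=(286,202),vern=(422,260),block=(385,260),rack0=(218,288),rack1=(215,262),rack2=(213,232),watch=(289,290)).items(): print(n,P[v-1:v+2,u-1:u+2].reshape(-1,3).mean(0).round(3))
# housing: rails 44mm level strip
def rect(m,name):
    m=m.astype(np.uint8);n,l,s,_=cv2.connectedComponentsWithStats(m);i=1+np.argmax(s[1:,4]);q=P[l==i]
    r=cv2.minAreaRect((q[:,:2]*1000).astype(np.float32));print(name,len(q),np.round(r[0],1),np.round(r[1],1),round(r[2],2),'z',np.median(q[:,2]).round(4))
vv,uu=np.mgrid[:480,:640]
rect((P[...,2]>.012)&(uu>360)&(uu<505)&(vv>225)&(vv<295),'housing')
rect((P[...,2]>.008)&(uu>185)&(uu<245)&(vv>205)&(vv<315),'rack')
rect((P[...,2]>.062)&(uu>370)&(uu<400)&(vv>240)&(vv<280),'blocktab')
rect((P[...,2]>.06)&(uu>402)&(uu<450)&(vv>240)&(vv<280),'verntab')
rect((P[...,2]>.046)&(P[...,2]<.056)&(uu>402)&(uu<450)&(vv>240)&(vv<280),'vernplate')
rect((P[...,2]>.05)&(uu>270)&(uu<300)&(vv>185)&(vv<215),'barrel')
E
```

```text
lens [0.615 0.1   0.182]
vern [ 0.48  -0.221  0.076]
block [ 0.483 -0.132  0.059]
rack0 [0.425 0.297 0.013]
rack1 [0.492 0.298 0.04 ]
rack2 [0.555 0.271 0.161]
watch [0.415 0.113 0.016]
housing 5685 [ 481.  -207.7] [123.9 431. ] 0.35 z 0.0327
rack 2750 [505.1 181.4] [229.9 337.6] 4.02 z 0.0181
blocktab 49 [ 481.2 -137.4] [10.5 22.3] 88.11 z 0.076
verntab 64 [ 480.5 -224.4] [12.4 24.9] 89.0 z 0.0752
vernplate 325 [ 484.5 -228.4] [40.2 79.9] 0.89 z 0.0499
barrel 327 [633.9 101.7] [66.7 35.3] 1.36 z 0.1731
```

View pics/crop1.png

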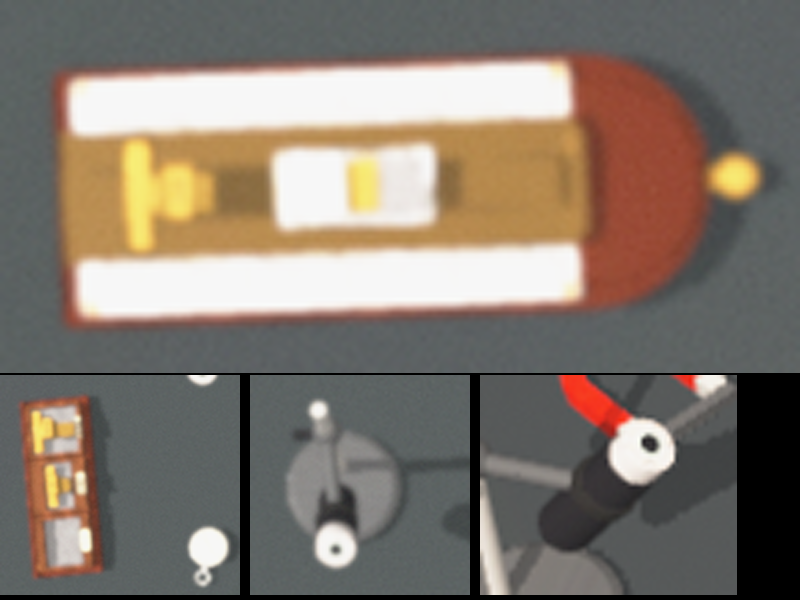

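The crop shows the brass block's cross-bar at crop (138,195) in the notches. The silver plate with its brass finger-piece is at crop (362,185), between the rails. The dark objects below are the look-alikes, so the brass one is the target. Now I'll measure the rack, the lens and the first move.

```bash
cat >> h.py <<'E'
def px(z,u,v,h):
    r=z['R'].T@np.linalg.solve(z['K'],[u,v,1.]);c=-z['R'].T@z['t'].ravel();return c+r*(h-c[2])/r[2]
def go(pos,Rt,s=None):
    s=s or observe();R=Ro.from_rotvec(s['tcp_rot']);T=Rt if isinstance(Rt,Ro) else Ro.from_matrix(Rt)
    w=(R.inv()*T).as_rotvec();d=T.inv().apply(np.array(pos)-s['tool_pos'])*1000
    print('turn',w.round(3),'then shift mm',d.round(1))
def down(yaw): # tool z down, tool y at angle yaw from world y
    y=np.array([-np.sin(yaw),np.cos(yaw),0]);zz=np.array([0,0,-1.]);return np.c_[np.cross(y,zz),y,zz]
E
python3 - <<'E'
from h import *
z=load('top0');P=cloud(z)
C=[px(z,*p,.024) for p in [(195,218.5),(230,216),(236,302.5),(202.5,306)]];print('rackcorners',np.round(C,3))
print('hous end',px(z,366.3,240,.044).round(4),px(z,367.5,285,.03).round(4), 'rail line',px(z,365,250,.044).round(4),px(z,464,248.5,.044).round(4))
for n in('top','side'):
    q=load(n+'0');Q=cloud(q);p=q['p'].astype(int)
    u0,v0=(286,202) if n=='top' else (248,241)
    m=np.zeros((480,640),bool);m[v0-14:v0+15,u0-14:u0+15]=1
    m&=(p.min(2)>150);m=cv2.erode(m.astype(np.uint8),np.ones((2,2)))>0
    vv,uu=np.nonzero(m);k=Q[m];md=np.median(k,0);k=k[np.linalg.norm(k-md,axis=1)<.02]
    c=k.mean(0);nrm=np.linalg.svd(k-c)[2][2];print(n,len(k),'px',uu.mean(),vv.mean(),'bbox',uu.min(),uu.max(),vv.min(),vv.max(),'c',c.round(4),'n',nrm.round(2))
print('pillar top',px(z,281,153,.205).round(3),'foot',px(z,289,180,.01).round(3))
s=observe();R=Ro.from_rotvec(s['tcp_rot']).as_matrix();print(R.round(3))
for yw in(0,np.pi): go([.481,-.137,.2],down(yw),s)
E
```

```text
rackcorners [[0.607 0.353 0.024]
 [0.611 0.261 0.024]
 [0.387 0.249 0.024]
 [0.38  0.335 0.024]]
hous end [ 0.5359 -0.0887  0.044 ] [ 0.422  -0.0889  0.03  ] rail line [ 0.5106 -0.0845  0.044 ] [ 0.5071 -0.3342  0.044 ]
top 145 px 286.01960784313724 202.0718954248366 bbox 280 293 195 209 c [0.6157 0.1004 0.1813] n [-0.4  -0.02  0.92]
side 165 px 248.635838150289 240.9364161849711 bbox 241 257 233 248 c [0.6142 0.1065 0.1807] n [-0.47  0.3   0.83]
pillar top [0.721 0.107 0.205] foot [0.704 0.107 0.01 ]
[[-0.928  0.371 -0.001]
 [ 0.371  0.928 -0.002]
 [-0.    -0.002 -1.   ]]
turn [-0.002 -0.    -0.381] then shift mm [-239.7 -739.9   30.3]
turn [-0.     0.003  2.761] then shift mm [239.7 739.9  30.3]
```

```bash
python3 -m pendant '[0,0,0,0,0,-0.127,0,0,0,0,0,-0.127,0,0,0,0,0,-0.127,-12,-37,0,0,0,0,-12,-37,0,0,0,0,-12,-37,0,0,0,0,-12,-37,0,0,0,0,-12,-37,0,0,0,0,-12,-37,0,0,0,0,-12,-37,0,0,0,0,-12,-37,0,0,0,0,-12,-37,0,0,0,0]' 1
python3 -m pendant '[-12,-37,0,0,0,0,-12,-37,0,0,0,0,-12,-37,0,0,0,0,-12,-37,0,0,0,0,-12,-37,0,0,0,0,-12,-37,0,0,0,0,-12,-37,0,0,0,0,-12,-37,0,0,0,0,-12,-37,0,0,0,0,-6,-18,0,0,0,0,0,0,0,0,0,0,0,0,0,0,0,0]'
python3 - <<'E'
from h import *
go([.481,-.137,.2],down(-.01));print(observe()['joints'].round(2))
snap('wrist','w1')
E
```

```text
t: 1.3
tool_pos: [0.3497, 0.2687, 0.2311]
tcp_rot: [0.001, -3.141, 0.0]
wrist_force: [-0.1, 0.1, 0.1]
grip_width: 0.0853
grasp_force: 0.0
t: 2.5
tool_pos: [0.4633, -0.0799, 0.2309]
tcp_rot: [-0.0, -3.14, -0.001]
wrist_force: [0.4, 1.0, -0.3]
grip_width: 0.0854
grasp_force: 0.0
turn [ 0.001 -0.001  0.01 ] then shift mm [-18.3 -56.9  30.9]
[-0.47  0.08  0.59  1.96 -0.05  1.12  1.71]
```

View pics/w1.png

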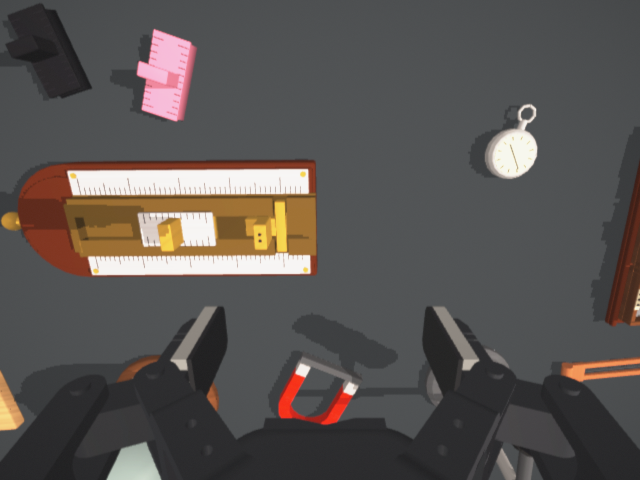

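The wrist view shows the block tab at (262,234), its cross-bar at (281,226), the vernier tab at (170,235) and the open end at x≈316.

```bash
cat >> h.py <<'E'
def tabs(tag,box,lo=.068,hi=.085):
    z=load(tag);P=cloud(z);u0,u1,v0,v1=box;q=P[v0:v1,u0:u1].reshape(-1,3);q=q[(q[:,2]>lo)&(q[:,2]<hi)]
    r=cv2.minAreaRect((q[:,:2]*1000).astype(np.float32));print(tag,len(q),np.round(r[0],1),np.round(r[1],1),round(r[2],2),q.mean(0).round(4),np.median(q[:,2]).round(4))
    return q.mean(0)
E
python3 - <<'E'
from h import *
b=tabs('w1',(245,280,205,255));v=tabs('w1',(150,190,205,255))
z=load('w1');a=px(z,317,163,.03);c=px(z,316,274,.03);print(a.round(4),c.round(4))
print(px(z,281,200,.044).round(4),px(z,281,255,.044).round(4))
go([b[0],b[1],.055],down(-.01))
E
```

```text
w1 383 [ 479.5 -139.6] [23.8 12.3] 0.03 [ 0.4786 -0.139   0.0762] 0.0768
w1 483 [ 480.2 -225.5] [26.2 12.3] 0.93 [ 0.4794 -0.2243  0.0757] 0.0767
[ 0.4183 -0.088   0.03  ] [ 0.5374 -0.0899  0.03  ]
[ 0.4522 -0.123   0.044 ] [ 0.5097 -0.1253  0.044 ]
turn [ 0.001 -0.001  0.012] then shift mm [-15.9 -59.7 175.9]
```

```bash
python3 -m pendant '[-8,-30,10,0,0,0.01,-8,-29,10,0,0,0,0,0,30,0,0,0,0,0,30,0,0,0,0,0,30,0,0,0,0,0,30,0,0,0,0,0,20,0,0,0,0,0,14,0,0,0,0,0,8,0,0,0,0,0,0,0,0,0,0,0,0,0,0,0]' 1
python3 -m pendant '[0,0,0,0,0,0,0,0,0,0,0,0,0,0,0,0,0,0,0,0,0,0,0,0,0,0,0,0,0,0,0,0,0,0,0,0,0,0,0,0,0,0,0,0,0,0,0,0,0,0,0,0,0,0]' 0
```

```text
t: 3.65
tool_pos: [0.4802, -0.1394, 0.05]
tcp_rot: [0.015, 3.14, 0.0]
wrist_force: [0.1, -0.1, 0.1]
grip_width: 0.0851
grasp_force: 0.0
t: 4.55
tool_pos: [0.4798, -0.1396, 0.0495]
tcp_rot: [0.015, 3.141, 0.0]
wrist_force: [0.7, 0.4, 3.4]
grip_width: 0.011
grasp_force: 59.2
```

```bash
python3 -m pendant '[0,0,-10,0,0,0,0,0,-20,0,0,0,0,0,-30,0,0,0,0,0,-30,0,0,0,0,0,-30,0,0,0,0,0,-20,0,0,0,0,0,0,0,0,0]'
python3 - <<'E'
from h import *
go([.424,.29,.19],down(.066))
E
```

```text
t: 5.25
tool_pos: [0.4811, -0.1401, 0.1921]
tcp_rot: [0.015, 3.136, -0.0]
wrist_force: [0.6, -0.4, -2.0]
grip_width: 0.0111
grasp_force: 58.7
turn [-0.     0.006 -0.076] then shift mm [ 28.6 433.    2.1]
```

```bash
python3 -m pendant '[0,0,0,0,0.006,-0.076,4,40,0,0,0,0,4,40,0,0,0,0,4,40,0,0,0,0,4,40,0,0,0,0,4,40,0,0,0,0,4,40,0,0,0,0,4,40,0,0,0,0,0,30,0,0,0,0,0,0,0,0,0,0,0,0,0,0,0,0]'
python3 - <<'E'
from h import *
snap('wrist','w2')
E
```

```text
t: 6.35
tool_pos: [0.43, 0.1677, 0.1883]
tcp_rot: [0.106, -3.132, 0.003]
wrist_force: [-0.1, -0.7, -1.2]
grip_width: 0.0112
grasp_force: 58.9
```

View pics/w2.png

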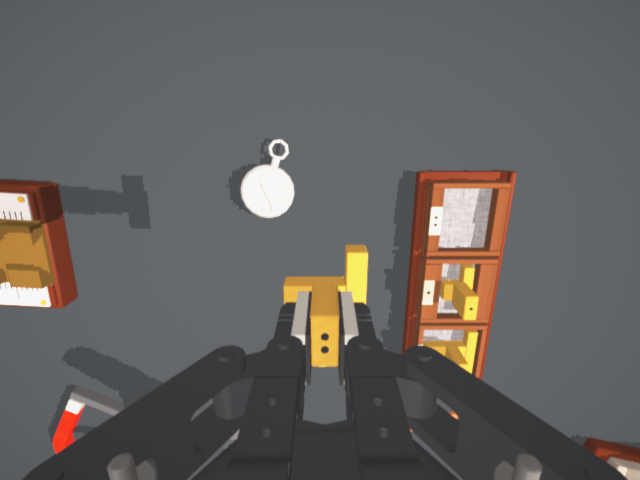

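The block is held squarely. The empty cell is the top one, at about (466,218). I'll rectify the rack region for exact corners.

```bash
python3 - <<'E'
from h import *
z=load('w2');out=[]
for h in(.024,.012):
    f=4.;X,Y=np.meshgrid(np.arange(.375,.475,.00025),np.arange(.34,.24,-.00025),indexing='ij')
    c=np.stack([X,Y,0*X+h],-1)@z['R'].T+z['t'].ravel();uv=c@z['K'].T
    m=(uv[...,:2]/uv[...,2:]).astype(np.float32)
    im=cv2.remap(z['p'],m[...,0],m[...,1],cv2.INTER_CUBIC)[::-1,:,::-1].copy();print(im.shape)
    for k in range(0,400,40): im[k,::8]=(255,255,0);im[::8,k]=(255,255,0)
    out.append(im)
cv2.imwrite('pics/rect.png',np.hstack(out))
E
```

```text
(400, 401, 3)
(400, 401, 3)
```

View pics/rect.png

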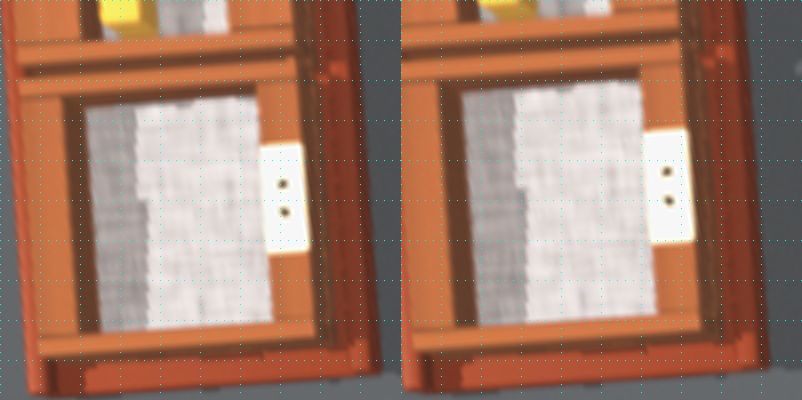

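Rim corners in the z=24 mm view are (62,98), (257,85), (273,322) and (83,334). That puts the cell centre at (0.4226, 0.2975), yaw 0.067.

```bash
python3 - <<'E'
from h import *
go([.4226,.2975,.055],down(.067))
E
```

```text
turn [-0.001 -0.008 -0.001] then shift mm [ -1.1 131.  133.5]
```

```bash
python3 -m pendant '[0,35,0,0,-0.008,0,0,35,0,0,0,0,0,35,0,0,0,0,-1,26,0,0,0,0,0,0,40,0,0,0,0,0,40,0,0,0,0,0,30,0,0,0,0,0,20,0,0,0,0,0,0,0,0,0,0,0,0,0,0,0]'
python3 - <<'E'
from h import *
go([.4226,.2975,.0305],down(.067))
E
```

```text
t: 7.4
tool_pos: [0.4242, 0.2975, 0.0597]
tcp_rot: [-0.101, 3.138, -0.001]
wrist_force: [-0.3, 0.5, -0.4]
grip_width: 0.0112
grasp_force: 58.9
turn [-0.001  0.002 -0.003] then shift mm [ 1.6  0.1 29.2]
```

```bash
python3 -m pendant '[1.5,0,0,0,0,-0.003,0,0,10,0,0,0,0,0,8,0,0,0,0,0,5,0,0,0,0,0,3,0,0,0,0,0,2,0,0,0,0,0,1,0,0,0,0,0,0,0,0,0,0,0,0,0,0,0]'
```

```text
t: 8.3
tool_pos: [0.4223, 0.2988, 0.0307]
tcp_rot: [-0.109, 3.137, 0.001]
wrist_force: [0.2, 1.1, -1.4]
grip_width: 0.0109
grasp_force: 58.9
```

```bash
python3 -m pendant '[0,0,1,0,0,0,0,0,0,0,0,0]'; python3 -m pendant '[0,0,0,0,0,0,0,0,0,0,0,0,0,0,0,0,0,0,0,0,0,0,0,0,0,0,0,0,0,0,0,0,0,0,0,0,0,0,0,0,0,0]' 1
python3 -m pendant '[0,0,-10,0,0,0,0,0,-30,0,0,0,0,0,-30,0,0,0,0,0,-30,0,0,0,0,0,-40,0,0,0,0,-30,-30,0,0,0,0,-40,0,0,0,0,0,-40,0,0,0,0,0,-40,0,0,0,0,0,0,0,0,0,0]'
python3 - <<'E'
from h import *
snap('wrist','w3');s=observe();print(s['tool_pos'])
z=load('w3');P=cloud(z)
w=np.array([.4226,.2975,.05]);c=z['R']@w+z['t'].ravel();u=z['K']@c;u=u[:2]/u[2];print('cell px',u)
m=(np.hypot(P[...,0]-.4226,P[...,1]-.2975)<.03)&(P[...,2]>.046)&(P[...,2]<.07);q=P[m];r=cv2.minAreaRect((q[:,:2]*1000).astype(np.float32));print(len(q),r,np.percentile(q[:,2],[5,50,95]))
a=cv2.imread('pics/w3.png');x,y=int(u[0]),int(u[1]);cv2.imwrite('pics/w3c.png',cv2.resize(a[max(0,y-70):y+70,max(0,x-70):x+70],None,fx=4,fy=4))
go([.479,-.2243,.2],down(-.012))
E
```

```text
t: 8.5
tool_pos: [0.4222, 0.2987, 0.0296]
tcp_rot: [-0.109, 3.138, 0.001]
wrist_force: [0.3, -0.3, -1.2]
grip_width: 0.0107
grasp_force: 58.9
t: 9.2
tool_pos: [0.4221, 0.2987, 0.0296]
tcp_rot: [-0.109, 3.138, 0.001]
wrist_force: [0.3, -0.5, -1.0]
grip_width: 0.0855
grasp_force: 0.0
t: 10.2
tool_pos: [0.4325, 0.1428, 0.2003]
tcp_rot: [-0.094, 3.138, -0.001]
wrist_force: [-0.1, 0.3, 0.7]
grip_width: 0.0855
grasp_force: 0.0
[0.43245202 0.14613149 0.20033951]
cell px [501.2230645  220.11484463]
534 ((422.1033935546875, 297.369873046875), (24.04074478149414, 12.892107009887695), 4.398427486419678) [0.04792198 0.05636443 0.05794699]
turn [0.001 0.003 0.075] then shift mm [-5.100e+01 -3.698e+02  3.000e-01]
```

View pics/w3c.png

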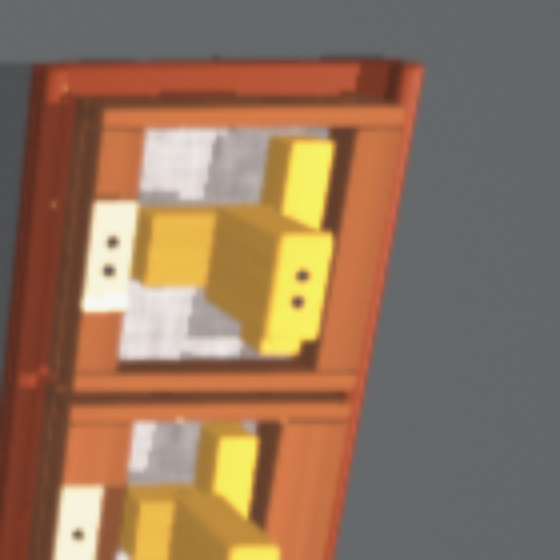

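The block is flat in its cell: tab centre (0.4221, 0.2974), top at z = 0.0564. Going back to the vernier.

```bash
python3 -m pendant '[-5,-37,0,0,0,0.075,-5,-37,0,0,0,0,-5,-37,0,0,0,0,-5,-37,0,0,0,0,-5,-37,0,0,0,0,-5,-37,0,0,0,0,-5,-37,0,0,0,0,-6,-30,0,0,0,0,0,0,0,0,0,0,0,0,0,0,0,0]'
python3 - <<'E'
from h import *
snap('wrist','w4')
for t in('w1','w4'):
    z=load(t);P=cloud(z);w=(z['p'].min(2)>170)&(P[...,2]>.02)&(P[...,2]<.045)
    for s in(1,-1):
        m=w&(s*(P[...,0]-.48)>.02)&(abs(P[...,0]-.48)<.065)&(P[...,1]<-.08)
        q=P[m]
        if len(q)>50: 
            r=cv2.minAreaRect((q[:,:2]*1000).astype(np.float32));pf=np.polyfit(q[:,1],q[:,0],1);print(t,s,len(q),r,np.median(q[:,2]),pf)
z=load('w4');P=cloud(z);print(observe()['tool_pos'])
m=(np.hypot(P[...,0]-.48,P[...,1]+.225)<.03)&(P[...,2]>.068)&(P[...,2]<.085);q=P[m];print(len(q),cv2.minAreaRect((q[:,:2]*1000).astype(np.float32)),q.mean(0))
E
```

```text
t: 11.25
tool_pos: [0.4748, -0.1391, 0.1996]
tcp_rot: [0.009, 3.14, 0.002]
wrist_force: [0.1, 1.4, 0.0]
grip_width: 0.0853
grasp_force: 0.0
w1 1 3926 ((523.35205078125, -215.20394897460938), (26.55489730834961, 236.32159423828125), 0.39018917083740234) 0.03302264109924166 [-0.00996768  0.52310363]
w1 -1 5680 ((436.50762939453125, -215.3779754638672), (24.22148895263672, 236.53553771972656), 0.4144914448261261) 0.03297782037442486 [-0.00776946  0.4345484 ]
w4 1 4513 ((523.0889892578125, -214.4642791748047), (25.999446868896484, 235.97850036621094), 0.5058210492134094) 0.032974071556905536 [-0.01101622  0.52281202]
w4 -1 6582 ((436.40362548828125, -215.42898559570312), (23.79167938232422, 236.70460510253906), 0.4154573380947113) 0.032934625605584425 [-0.00673755  0.43438192]
[ 0.47468919 -0.13813765  0.19946828]
545 ((480.076416015625, -225.5556640625), (12.200657844543457, 25.99561882019043), 89.54174041748047) [ 0.47910158 -0.22480072  0.07593022]
```

View pics/w4.png

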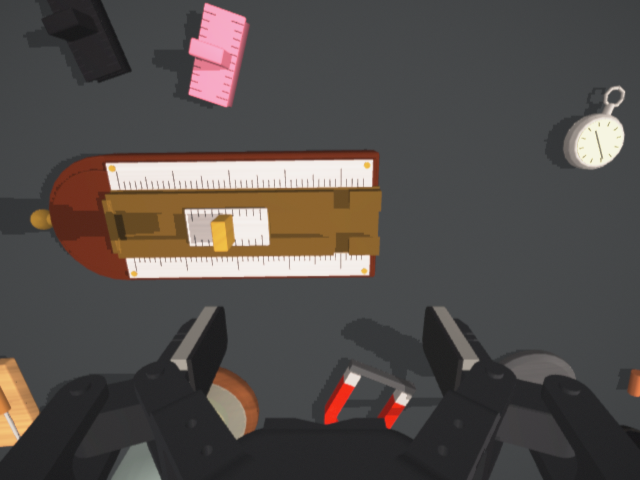

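The slot is empty and the vernier tab is at (222,233). The slide axis is at x≈0.480, yaw about +0.007.

```bash
python3 - <<'E'
from h import *
go([.480,-.2252,.053],down(.007))
E
```

```text
turn [ 0.001  0.002 -0.011] then shift mm [ -4.7 -87.1 146.5]
```

```bash
python3 -m pendant '[-2,-30,0,0,0.002,-0.011,-2,-30,0,0,0,0,-1,-27,0,0,0,0,0,0,35,0,0,0,0,0,35,0,0,0,0,0,30,0,0,0,0,0,25,0,0,0,0,0,15,0,0,0,0,0,6,0,0,0,0,0,0,0,0,0,0,0,0,0,0,0]'
python3 - <<'E'
from h import *
go([.480,-.2252,.053],down(.007))
E
```

```text
t: 12.4
tool_pos: [0.4805, -0.2268, 0.0545]
tcp_rot: [-0.009, 3.14, 0.0]
wrist_force: [0.2, 0.2, 0.3]
grip_width: 0.0853
grasp_force: 0.0
turn [ 0.     0.002 -0.001] then shift mm [0.5 1.6 1.5]
```

```bash
python3 -m pendant '[0.5,1.5,2,0,0,0,0,0,0,0,0,0]'; python3 -m pendant '[0,0,0,0,0,0,0,0,0,0,0,0,0,0,0,0,0,0,0,0,0,0,0,0,0,0,0,0,0,0,0,0,0,0,0,0,0,0,0,0,0,0,0,0,0,0,0,0,0,0,0,0,0,0]' 0
```

```text
t: 12.6
tool_pos: [0.4794, -0.2251, 0.0521]
tcp_rot: [-0.009, 3.14, 0.001]
wrist_force: [0.1, -0.2, -0.5]
grip_width: 0.0854
grasp_force: 0.0
t: 13.5
tool_pos: [0.4791, -0.2253, 0.0516]
tcp_rot: [-0.008, 3.141, 0.001]
wrist_force: [-0.3, -0.5, 2.9]
grip_width: 0.011
grasp_force: 60.4
```

```bash
python3 -m pendant '[0,0,-1.5,0,0,0,0,8,0,0,0,0,0,15,0,0,0,0,0,15,0,0,0,0,0,0,0,0,0,0]'
```

```text
t: 14.0
tool_pos: [0.4782, -0.1838, 0.0521]
tcp_rot: [0.014, -3.139, -0.005]
wrist_force: [0.3, 0.0, -3.8]
grip_width: 0.0111
grasp_force: 59.5
```

```bash
python3 -m pendant '[-0.5,0,0,0,0,0,0,15,0,0,0,0,0,15,0,0,0,0,0,15,0,0,0,0,0,0,0,0,0,0]'
```

```text
t: 14.5
tool_pos: [0.479, -0.1409, 0.0527]
tcp_rot: [0.012, -3.141, -0.002]
wrist_force: [-0.0, 0.0, -3.2]
grip_width: 0.0104
grasp_force: 59.6
```

```bash
python3 -m pendant '[0,15,0,0,0,0,0,15,0,0,0,0,0,15,0,0,0,0,0,15,0,0,0,0,0,15,0,0,0,0,0,15,0,0,0,0,0,15,0,0,0,0,0,10,0,0,0,0,0,5,0,0,0,0,0,0,0,0,0,0]'
python3 - <<'E'
from h import *
s=observe();print(s['joints'].round(3))
snap('wrist','w5');snap('side','s5')
E
```

```text
t: 15.5
tool_pos: [0.4786, -0.0224, 0.0531]
tcp_rot: [-0.009, 3.141, 0.0]
wrist_force: [0.6, 0.4, -3.9]
grip_width: 0.011
grasp_force: 59.6
[-0.553  0.387  0.611  2.12  -0.332  0.727  1.851]
```

View pics/w5.png

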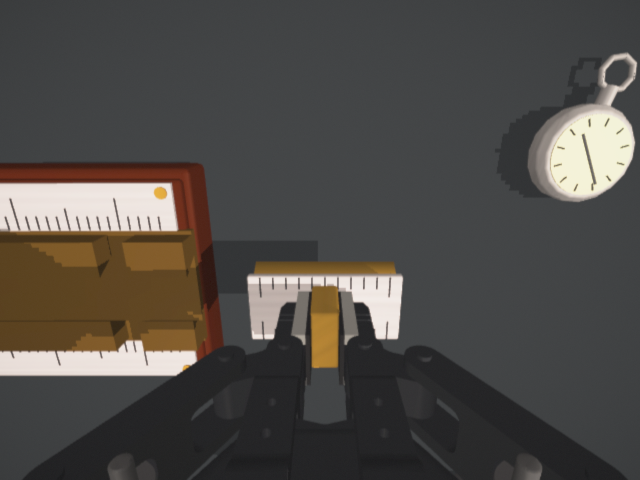

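Vernier is free of the slide at (325,300), level and square. Next is to lift, tilt and stop short of the microscope to look.

```bash
cat >> h.py <<'E'
def tilt(phi=0.):
    n=np.array([-np.sin(np.radians(35))*np.cos(phi),-np.sin(np.radians(35))*np.sin(phi),np.cos(np.radians(35))])
    y=np.array([-np.sin(phi),np.cos(phi),0]);return n,np.c_[np.cross(y,-n),y,-n]
E
python3 - <<'E'
from h import *
go([.4786,-.0224,.30],down(.006))
n,T=tilt(0.0);pre=np.array([.615,.103,.181])+n*.165-.03*T[:,0];print(pre)
s=observe();go(pre,T,s)
s2=dict(s);s2['tool_pos']=np.array([.4786,-.0224,.30]);go(pre,T,s2)
E
python3 -m pendant '[0,0,-20,0,0,0,0,0,-35,0,0,0,0,0,-40,0,0,0,0,0,-40,0,0,0,0,0,-40,0,0,0,0,0,-40,0,0,0,0,0,-32,0,0,0,0,0,0,0,0,0]'
```

```text
turn [-0.     0.    -0.002] then shift mm [-1.000e-01  8.000e-01 -2.469e+02]
[0.54493445 0.103      0.33336738]
turn [ 0.001 -0.61   0.004] then shift mm [-215.2  126.2 -191.4]
turn [ 0.001 -0.61   0.004] then shift mm [-73.5 125.4  10.7]
t: 16.4
tool_pos: [0.4812, -0.0237, 0.3044]
tcp_rot: [-0.005, 3.132, 0.004]
wrist_force: [0.5, -0.2, -2.6]
grip_width: 0.0109
grasp_force: 59.8
```

```bash
python3 -m pendant '[0,0,0,0,-0.1,0,0,0,0,0,-0.1,0,0,0,0,0,-0.1,0,0,0,0,0,-0.1,0,0,0,0,0,-0.1,0,0,0,0,0,-0.1,0,0,0,0,0,0,0]'
python3 - <<'E'
from h import *
n,T=tilt(0.0);pre=np.array([.615,.103,.181])+n*.165-.03*T[:,0];s=observe();go(pre,T,s);print(s['joints'].round(3))
E
```

```text
t: 17.1
tool_pos: [0.4732, -0.0239, 0.2943]
tcp_rot: [-0.006, 2.551, 0.0]
wrist_force: [-0.6, -0.1, -3.9]
grip_width: 0.0107
grasp_force: 59.7
turn [ 0.002 -0.02   0.004] then shift mm [-81.2 126.9   9.2]
[-0.67  -0.394  0.446  2.275  0.452  0.681  1.095]
```

```bash
python3 -m pendant '[-16,25,2,0,-0.02,0.004,-16,25,2,0,0,0,-16,25,2,0,0,0,-16,25,2,0,0,0,-17,26,1,0,0,0,0,0,0,0,0,0,0,0,0,0,0,0]'
python3 - <<'E'
from h import *
s=observe();print(s['joints'].round(3),s['tool_pos']);snap('wrist','w6')
E
```

```text
t: 17.8
tool_pos: [0.5497, 0.1037, 0.3386]
tcp_rot: [-0.002, 2.525, 0.001]
wrist_force: [-0.7, -0.4, -3.6]
grip_width: 0.0107
grasp_force: 59.8
[-0.714 -0.179  0.273  2.075  0.453  0.714  0.875] [0.54968255 0.10368521 0.33861633]
```

View pics/w6.png

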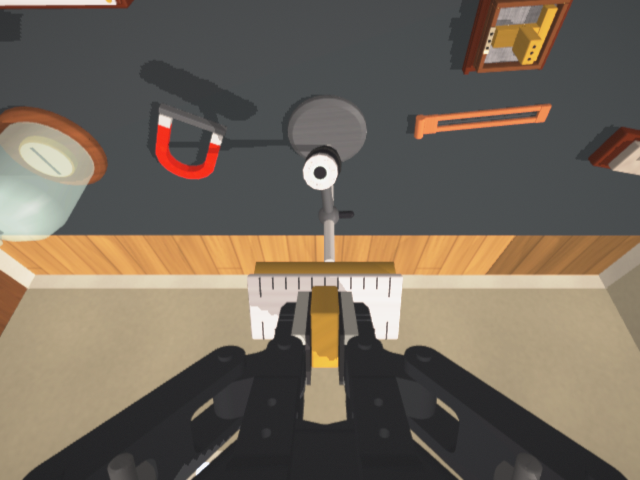

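Lens face ring is centred at (320,171), with the glass at (320,173). Foot is at (327,128) and the vernier is steady in the grip. Measuring lens and the held vernier.

```bash
python3 - <<'E'
from h import *
z=load('w6');P=cloud(z);p=z['p'].astype(int)
m=np.zeros((480,640),bool);m[148:195,298:343]=1
w=m&(p.min(2)>150)&(P[...,2]>.12);vv,uu=np.nonzero(w);print('bbox',uu.min(),uu.max(),vv.min(),vv.max())
k=P[w];k=k[np.abs(k-np.median(k,0)).max(1)<.02];A=np.c_[k[:,:2],np.ones(len(k))];f=np.linalg.lstsq(A,k[:,2],rcond=None)[0];n=np.array([-f[0],-f[1],1]);n/=np.linalg.norm(n)
print('ring c',k.mean(0).round(4),np.median(k,0).round(4),'n',n.round(3),len(k))
(x,y),r=cv2.minEnclosingCircle(np.c_[uu,vv].astype(np.float32));print('circ',x,y,r)
d=m&(p.max(2)<90)&(np.hypot(*(np.mgrid[:480,:640][::-1]-np.array([320,172])[:,None,None]))<9);g=P[d];print('glass',np.median(g,0).round(4),len(g),np.mean(np.nonzero(d),1))
print('foot',px(z,327,129,.012).round(4))
for n_ in('top0',):
    q=load(n_);print([px(q,286.02,202.07,h).round(4) for h in(.18,.184)])
q=load('side0');print([px(q,248.64,240.94,h).round(4) for h in(.18,.184)])
# held vernier plate top (in tool frame)
R=Ro.from_rotvec([-.002,2.525,.001]).as_matrix();t=np.array([.5497,.1037,.3386])
L=(P-t)@R
for nm,(a,b,c,e) in dict(pl=(276,300,252,292),pr=(276,300,360,398)).items():
    q=L[a:b,c:e].reshape(-1,3);q=q[abs(q[:,2])<.015];print(nm,len(q),np.median(q,0).round(4),np.percentile(q[:,1],[1,99]).round(4),np.percentile(q[:,0],[1,99]).round(4))
q=L[305:368,310:340].reshape(-1,3);q=q[(q[:,2]<-.02)&(q[:,2]>-.035)];print('tabtop',len(q),q.mean(0).round(4),np.ptp(q,0))
E
```

```text
bbox 303 337 154 189
ring c [0.6114 0.0993 0.1811] [0.6111 0.0993 0.1811] n [-0.575 -0.023  0.818] 835
circ 320.5 171.73529052734375 17.91073226928711
glass [0.6109 0.0992 0.1822] 105 [172.26666667 319.68571429]
foot [0.691  0.1068 0.012 ]
[array([0.6154, 0.1003, 0.18  ]), array([0.6147, 0.0999, 0.184 ])]
[array([0.6143, 0.1052, 0.18  ]), array([0.6124, 0.1085, 0.184 ])]
pl 956 [ 0.0096 -0.0252  0.0008] [-0.0343 -0.0161] [0.0035 0.0153]
pr 908 [0.0096 0.0245 0.0008] [0.0158 0.0331] [0.0034 0.0153]
tabtop 1768 [ 0.0005 -0.0006 -0.0252] [0.02706943 0.0117384  0.0148534 ]
```

```bash
python3 - <<'E'
from h import *
n,T=tilt(.06);L=np.array([.6125,.1005,.181]);tg=L+n*.0644;print(tg,n);go(tg,T)
R=Ro.from_rotvec(observe()['tcp_rot']).as_matrix();print(observe()['tool_pos'])
E
```

```text
[0.57562815 0.09828503 0.23375339] [-0.57254431 -0.03439394  0.81915204]
turn [-0.034  0.005 -0.049] then shift mm [ 38.6  -6.  100.6]
[0.54923862 0.10270009 0.33834292]
```

```bash
python3 -m pendant '[0,0,0,-0.034,0.005,-0.049,13,-2,0,0,0,0,13,-2,0,0,0,0,13,-2,0,0,0,0,0,0,20,0,0,0,0,0,25,0,0,0,0,0,20,0,0,0,0,0,10,0,0,0,0,0,0,0,0,0,0,0,0,0,0,0]'
python3 - <<'E'
from h import *
n,T=tilt(.06);L=np.array([.6125,.1005,.181]);tg=L+n*.0644;go(tg,T);s=observe();print(s['joints'].round(3))
snap('side','s7');snap('top','t7')
a=cv2.imread('pics/side0.png');b=cv2.imread('pics/s7.png');c=cv2.imread('pics/t7.png')
q=load('s7');print([ (lambda u:u[:2]/u[2])(q['K']@(q['R']@p+q['t'].ravel())).round(1) for p in (L,L+n*.045,tg)])
cv2.imwrite('pics/v7.png',np.hstack([cv2.resize(b[150:310,160:320],(400,400),interpolation=2),cv2.resize(c[140:240,235:335],(400,400),interpolation=2)]))
E
```

```text
t: 18.85
tool_pos: [0.5609, 0.0986, 0.2563]
tcp_rot: [-0.077, 2.525, 0.027]
wrist_force: [0.4, 0.5, -2.8]
grip_width: 0.0108
grasp_force: 59.7
turn [0.003 0.004 0.   ] then shift mm [ 0.9 -1.2 26.9]
[-0.706 -0.082  0.344  2.187  0.435  0.474  0.945]
[array([250.5, 239.1]), array([261.6, 228.6]), array([266.7, 223.8])]
```

View pics/v7.png

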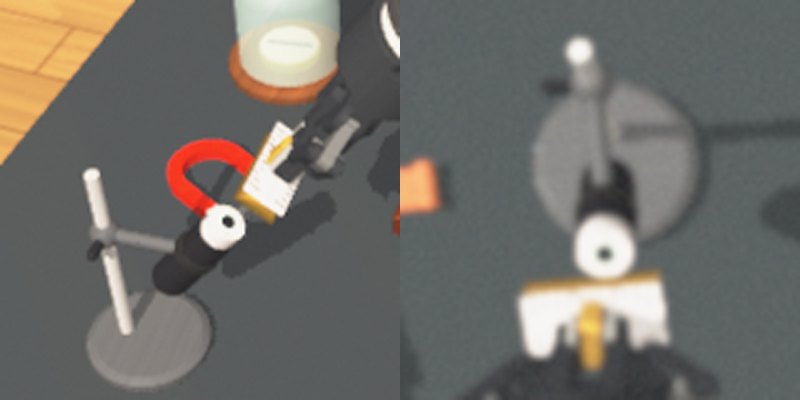

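Side: the vernier is in front of the lens face, lens ring at crop (222,226) and plate at (270,180). Top: lens ring at crop (605,250), tab at (593,312). I'll calibrate both cameras against the known tab to refine the lens position.

```bash
python3 - <<'E'
from h import *
s=observe();R=Ro.from_rotvec(s['tcp_rot']).as_matrix();t=s['tool_pos']
for tag,ref in(('t7','top0'),('s7','side0')):
    z=load(tag);P=cloud(z);L=(P-t)@R;hsv=cv2.cvtColor(z['p'],cv2.COLOR_RGB2HSV)
    br=(hsv[...,0]>15)&(hsv[...,0]<32)&(hsv[...,1]>110)&(hsv[...,2]>110)
    m=br&(np.abs(L-[0,0,-.02]).max(-1)<.03)
    q=L[m];tt=q[q[:,2]<-.018];print(tag,'tab all',len(q),q.mean(0).round(4),'top',len(tt),np.round(tt.mean(0),4) if len(tt) else '', [np.percentile(tt[:,i],[3,97]).round(4) for i in range(3)] if len(tt) else '')
    wt=(z['p'].min(2)>140)&(np.abs(L-[0,0,.002]).max(-1)<.045)&(abs(L[...,2])<.012)
    q=L[wt];print('  plate',len(q),[np.percentile(q[:,i],[3,50,97]).round(4) for i in range(3)])
    n,l=cv2.connectedComponents(wt.astype(np.uint8))
    vv,uu=np.nonzero(z['p'].min(2)>150);C=P[vv,uu];near=np.linalg.norm(C-[.6125,.1005,.181],axis=1)<.019
    vv,uu=vv[near],uu[near];(x,y),r=cv2.minEnclosingCircle(np.c_[uu,vv].astype(np.float32));c=np.median(C[near],0);print('  lens',len(c),near.sum(),(round(x,1),round(y,1),round(r,1)),C[near].mean(0).round(4),'in tool',((C[near].mean(0)-t)@R).round(4))
E
```

```text
t7 tab all 77 [-0.0063  0.0015 -0.0222] top 63 [-0.0044  0.0017 -0.0248] [array([-0.0159,  0.0082]), array([-0.0033,  0.006 ]), array([-0.0365, -0.0215])]
  plate 344 [array([-0.0189, -0.0094,  0.0116]), array([-0.0341, -0.0024,  0.0346]), array([-0.0069,  0.002 ,  0.0052])]
  lens 3 146 (286.1, 202.0, 7.1) [0.6156 0.0999 0.1815] in tool [-0.0006 -0.0026  0.0931]
s7 tab all 36 [-0.0129  0.0022 -0.016 ] top 17 [-0.0125  0.0017 -0.0233] [array([-0.0141, -0.0104]), array([-0.004 ,  0.0063]), array([-0.0269, -0.0189])]
  plate 334 [array([-0.0176, -0.0067,  0.0141]), array([-0.0307,  0.0189,  0.0361]), array([-0.0083,  0.0009,  0.0046])]
  lens 3 188 (249.2, 240.2, 8.3) [0.6136 0.1045 0.1811] in tool [0.001  0.0021 0.0925]
```

```bash
python3 -m pendant '[1.5,-2,5,0,0,0,0,0,8,0,0,0,0,0,8,0,0,0,0,0,4,0,0,0,0,0,2,0,0,0,0,0,0,0,0,0,0,0,0,0,0,0,0,0,0,0,0,0]'
python3 - <<'E'
from h import *
n,T=tilt(.06);R0=Ro.from_rotvec([-.077,2.525,.027]);tg=np.array([.5609,.0986,.2563])+R0.apply([.0017,-.0018,.0275]);print(tg);go(tg,T)
s=observe();snap('side','s8');snap('top','t8')
P=cloud(load('s8'));R=Ro.from_rotvec(s['tcp_rot']).as_matrix();t=s['tool_pos']
for tag in('t8','s8'):
    z=load(tag);P=cloud(z);L=(P-t)@R
    vv,uu=np.nonzero(z['p'].min(2)>150);C=L[vv,uu];k=(abs(C[:,2]-.065)<.012)&(np.hypot(C[:,0],C[:,1])<.022);print(tag,'lens',k.sum(),C[k].mean(0).round(4) if k.sum() else '')
    wt=(z['p'].min(2)>140)&(np.abs(L-[0,0,.002]).max(-1)<.045)&(abs(L[...,2])<.012);q=L[wt];print('  plate',len(q),[np.percentile(q[:,i],[3,97]).round(4) for i in range(3)])
b=cv2.imread('pics/s8.png');c=cv2.imread('pics/t8.png')
cv2.imwrite('pics/v8.png',np.hstack([cv2.resize(b[170:290,180:300],(400,400),interpolation=2),cv2.resize(c[150:230,245:325],(400,400),interpolation=2)]))
E
```

```text
t: 19.75
tool_pos: [0.5756, 0.0977, 0.2334]
tcp_rot: [-0.077, 2.525, 0.028]
wrist_force: [-0.8, -0.1, -3.2]
grip_width: 0.0107
grasp_force: 59.7
[0.57547331 0.09773724 0.23286383]
turn [0.003 0.005 0.   ] then shift mm [0.4 0.1 0.3]
t8 lens 96 [-0.0082 -0.0004  0.0658]
  plate 329 [array([-0.019 ,  0.0109]), array([-0.0342,  0.0346]), array([-0.0063,  0.005 ])]
s8 lens 144 [-0.0021  0.0086  0.0658]
  plate 322 [array([-0.0185,  0.0135]), array([-0.0317,  0.0366]), array([-0.0066,  0.0033])]
```

View pics/v8.png

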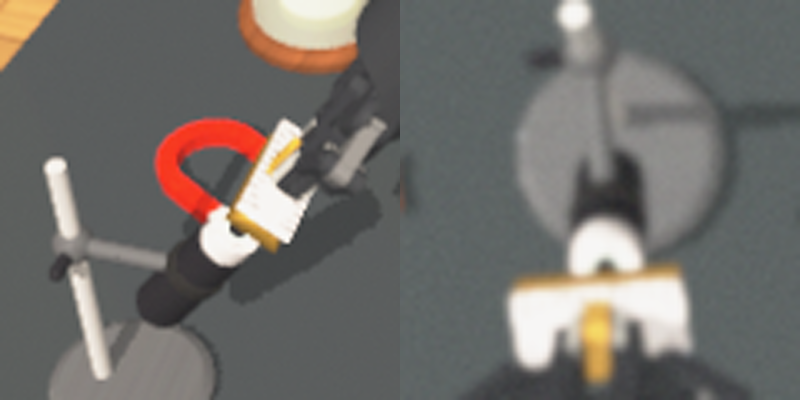

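The lens is partly hidden behind the held vernier, which sits square in front of it, about 45 mm off. Settle and hand in.

```bash
python3 -m pendant '[0,0,0.5,0,0,0,0,0,0,0,0,0,0,0,0,0,0,0,0,0,0,0,0,0,0,0,0,0,0,0]'; python3 -c "
from cell import *
print(observe()['joint_velocities'].round(4));print(close_job())"
```

```text
t: 20.35
tool_pos: [0.5758, 0.0976, 0.2327]
tcp_rot: [-0.077, 2.525, 0.027]
wrist_force: [0.8, -0.2, -3.3]
grip_width: 0.0105
grasp_force: 59.7
[-0.0004 -0.0002  0.0021 -0.0004 -0.0001 -0.0001  0.0001]
the job is handed in; nothing more can be done
None
```

I handed the job in at about 20 s, but `close_job()` gave no verdict: the setting block lies flat in its own cell, and the vernier is held still, by my measurements sole to the lens and about 45 mm from the glass.

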